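# Bring the square tin to the front of the consumables carousel and hold it there

### The job

The welding consumables carousel is locked: pull its black locking knob straight up as far as it goes, leave it up, then turn the carousel (it has a black handle bar on top) until the square tin stands at the front, in line with the arrow on the base. Finish holding the carousel still there in the gripper: do not let go at the end. Leave all four containers standing in their pockets and do not disturb the hammer, the wrench or the steel plate on the bench.

Things in the scene. Friction and masses are not known exactly. Their poses are not given: they have to be found in the camera images.
- handle (a point): middle of the black handle bar (80 long, 14 wide, 28 mm high) on top of the carousel's central column (20 mm thick). The point lies on the carousel's turning axis, 160 mm above the bench; its y axis runs along the bar, z up. The bar's underside is 146 mm above the bench, higher than all containers (tops at most 110 mm above the bench). The bar turns with the carousel.
- carousel (a joint): angle in rad, 0 at the start, growing anticlockwise seen from above, 3.3 rad either way. Grey round tray, radius 130 mm, top 34 mm above the bench, with four square pockets (walls 16 mm high), centres 78 mm from the axis. Locked with about 0.02 rad of play; freed, it turns with 0.03 to 0.1 N m and stays where left. The bar can twist up to 0.15 rad in the grip: check where the tin ends up.
- lock_knob (a point): middle of the black locking knob, an upright cylinder 24 mm across and 30 mm high, on a vertical pin at the edge of the base, 150 mm from the carousel's axis, a quarter turn clockwise (seen from above) from the arrow. The point is 92 mm above the bench with the pin down; its bracket is below it, top 59 mm above the bench (a collar 22 mm across reaches up to 67 mm).
- lock (a joint): lift of the lock pin in m: 0 to 0.004 at the start (locked), 0.030 fully up. It needs a pull of about 7 N or more when lifted and stays wherever it is left. The tray is free from 0.014 up.
- front_spot (a point): point on the fixed base's front line, 78 mm from the carousel's axis towards the arrow and 71 mm above the bench: where the middle of the square tin has to be seen from above. Its x axis points from the arrow to the carousel's axis.
- pointer (a point): about the tip of the light metal V-shaped arrow, which points at the axis, lying on a tongue of the fixed base, 150 mm from the carousel's axis, 20 mm above the bench. The tongue is the front of the carousel, on the side roughly facing the robot.
- tin_mid (a point): centre of the square steel tin (57 x 57 mm, 72 mm high), the only container that is not round; it stands loose in one of the four pockets, half a right angle or one and a half from the front, to either side.
- jar_a_mid (a point): centre of a round steel can, 56 mm across, 72 mm high, loose in a pocket
- jar_b_mid (a point): centre of a round grey jar with a steel cap, 56 mm across, 76 mm high, loose in a pocket
- jar_c_mid (a point): centre of a short round steel can, 56 mm across, 60 mm high, loose in a pocket
- hammer: hammer lying on the bench to the robot's right, about 250 mm long; to be left alone
- wrench: wrench lying on the bench to the robot's left, about 200 mm long; to be left alone
- coupon: steel practice plate 100 x 75 x 8 mm with a weld bead, lying on the bench beyond the carousel; to be left alone
Things that resemble listed ones, but are neither listed nor needed, are in the scene too. What is shaped like the part that bears jar_a_mid but orange is not meant.

How it is judged:
On the way, in this order (a step that is already met when the one before it is completed fails the run):
1. the locking knob is pulled up (value of joint lock above 0.02 m), for 0.2 s.
2. the square tin stands at the front, in line with the arrow (horizontal distance between tin_mid and front_spot below 0.012 m), for 0.2 s.
At the end, for the whole second after the job is handed in: Lock pin still at least 20 mm up; the middle of the square tin within 12 mm of the front spot seen from above; the carousel at rest (under 0.05 rad/s) and held by the fingers with more than 2 N of contact; all four containers upright (within 0.15 rad) and down in their pockets (value of joint lock above 0.02 m and horizontal distance between tin_mid and front_spot below 0.012 m and contact force between the fingers and carousel above 2 N and velocity of joint carousel between -0.05 and 0.05 rad/s and angle between each of tin_mid, jar_a_mid, jar_b_mid, jar_c_mid's own z axis and vertical below 0.15 rad and height (world z) of each of tin_mid, jar_a_mid below 0.076 m and height (world z) of jar_b_mid below 0.078 m and height (world z) of jar_c_mid below 0.07 m); the arm keeps its last pose, push and grip.
It fails at once if a container is lifted out of its pocket or tipped (angle between any of tin_mid, jar_a_mid, jar_b_mid, jar_c_mid's own z axis and vertical above 0.4 rad or height (world z) of any of tin_mid, jar_a_mid above 0.085 m or height (world z) of jar_b_mid above 0.087 m or height (world z) of jar_c_mid above 0.079 m).
It fails at once if the hammer, the wrench or the steel plate is moved more than 20 mm (distance of any of hammer, wrench, coupon from where it was at the start of the episode above 0.02 m).
It also fails if it takes over 64 s, if anything falls off the work surface, if the arm or the gripper's body presses on something with over 40 N, if the wrist force passes 120 N, or if a joint passes its speed limit or range.

### The arm

A 7-joint arm with a two-finger parallel gripper is mounted at the origin on the work surface. World frame = base frame: x ahead of the robot, y to its left, z up, the work surface at z = 0. Lengths are in m, angles in rad, forces in N, time in s.
With the tool pointing down it reaches from about 0.425 to 0.825 m from the base axis. Payload 3.6 kg.
Tool frame: the origin (TCP) lies where the fingers leave the gripper's body, on its centre line; the fingertips stand 73 mm ahead of it and the grasp point (between the pads) lies 54 mm ahead of it; z points along the fingers, y is the line along which they close (so a half turn about z gives the same grasp; the last joint's range is limited). The gripper opens to 85 mm and grips with 20 to 120 N. Pads are 22 mm wide; open, the fingers measure 114 mm over their backs; the gripper's body (76 mm by 85 mm) begins 54 mm behind the grasp point. The pads swing forward as they close: fully open they stand 13 mm farther back than shut.
Start: joints at [1.28, 0.615, -0.013, 1.423, 0.008, 1.103, -0.04], TCP at [0.17, -0.627, 0.304] pointing down, gripper open.
Joint ranges: [-3.12, 3.12], [-0.3, 2.06], [-1.34, 1.32], [0.26, 2.42], [-1.36, 4.5], [0.01, 1.98], [-2.84, 2.84]. Speed limits (rad/s): [2.79, 2.79, 3.14, 3.14, 3.14, 3.14, 3.14].

### API

Orientations are given as a unit quaternion [x, y, z, w].
In Python, from station import arm, snapshot, camera_info, ticket gives the robot as it stands. Calls block until the motion is done:
- arm.movep(position, orientation): joint-space move of the TCP to a pose.
- arm.line_to(position, velocity=0.15, ori=None): straight line of the TCP; ori=None keeps the orientation; velocity is the mean speed in m/s.
- arm.move_j(angles): joint-space move.
- arm.move_gripper(opening, effort=None): opening from 0.0 (shut) to 1.0 (fully open); effort is the grip in N (None keeps the last); returns when the fingers have stopped.
- arm.pause(seconds).
- arm.ik(position, orientation): joint angles nearest the present ones, or None.
- snapshot(name): name is "side" or "top" or "wrist"; returns the picture (400x640x3 uint8, blue, green, red); there is no depth.
- camera_info(name): a dict with "fx", "fy", "cx", "cy" (pixels), "R" (3x3) and "t" (3): a world point X has camera coordinates R X + t; the wrist camera has in their place "T_tool_cam" (4x4, takes a point from camera to tool coordinates, whose origin is the TCP and whose axes are the flange's). Camera axes: x right, y down, z forward; pixel columns grow to the right and rows downward; lengths in m; the calibration is good to about 2 mm. A picture is of the moment at which its call begins: read the wrist's pose just before it. camera_info takes no time and is no camera call.
A pose or a line that the arm cannot do raises arm.MotionError and nothing moves.
- ticket.finish_job(): hands the job in; it is judged then, once.
Readings, each from a call of its own:
- arm.read_time(): time.
- arm.read_joint_positions(): joint angles.
- arm.read_dq(): joint speeds.
- arm.read_effort(): joint torques, N m.
- arm.read_tool_pos(): TCP position.
- arm.read_eef_rot(): TCP orientation.
- arm.read_ft_force(): force on the tool from outside, world axes, zero at the start.
- arm.read_wrist_torque(): the same for the moment, N m.
- arm.read_opening(): opening from 0.0 (shut) to 1.0 (fully open).
- arm.read_finger_force(): force on a finger pad.
Only numpy, scipy, OpenCV 4.12 (cv2) and the standard library are available. Lean on these libraries where they do the work, as an engineer would, in place of code of your own. Each camera call takes 0.05 s, during which the arm holds its last target. There are 200 camera calls.

## Working session

There is one attempt and no reset: what is moved stays moved. The work goes in short steps, each a Python script; the robot and the scene stay as the last script left them, time stands still between calls to the robot, and variables do not carry over. Pictures are saved under pics/ and viewed, at most 10 in all, crops included, and the job is handed in when it is done.

```bash
mkdir -p pics; python3 - <<'E'
from station import *
import cv2
for n in("top","side"):
    cv2.imwrite(f"pics/{n}0.png",snapshot(n)); c=camera_info(n); print(n,{k:(v.tolist() if hasattr(v,'tolist') else v) for k,v in c.items()})
print(camera_info("wrist"),arm.read_eef_rot(),arm.read_time())
E
```

```text
top {'fx': 418.90239670950706, 'fy': 418.90239670950706, 'cx': 314.1711561053294, 'cy': 196.94763781262571, 'R': [[-0.009217118237150363, -0.9999574177812227, 0.0004553632741258734], [-0.9976039312165924, 0.009164197470739105, -0.0685741489624036], [0.06856705588402504, -0.0010863282313980332, -0.9976459185193765]], 't': [-0.0065407045634867, 0.5893749521586118, 1.2349587503992496]}
side {'fx': 413.9562683214513, 'fy': 413.9562683214513, 'cx': 325.10146917150564, 'cy': 200.73198511807266, 'R': [[-0.9508683729603101, -0.30877273911790365, 0.02255510765746253], [-0.19068486611823307, 0.5267041778150117, -0.8283851706215437], [0.24390288874321317, -0.7919861770573017, -0.5597046330100154]], 't': [0.5757257786210013, 0.20595371418788835, 1.2466606807286162]}
{'fx': 323.94463862436373, 'fy': 323.94463862436373, 'cx': 317.03292879084324, 'cy': 201.09639704037238, 'T_tool_cam': array([[-1.32784269e-04, -9.56573441e-01, -2.91491396e-01,
         7.47657566e-02],
       [ 9.99999961e-01, -5.52703925e-05, -2.74155861e-04,
        -4.02247573e-05],
       [ 2.46139371e-04, -2.91491421e-01,  9.56573411e-01,
        -7.01803229e-02],
       [ 0.00000000e+00,  0.00000000e+00,  0.00000000e+00,
         1.00000000e+00]])} [ 9.91244789e-01  1.32031716e-01 -1.77748848e-04 -1.16748096e-03] 0.1
```

View pics/top0.png

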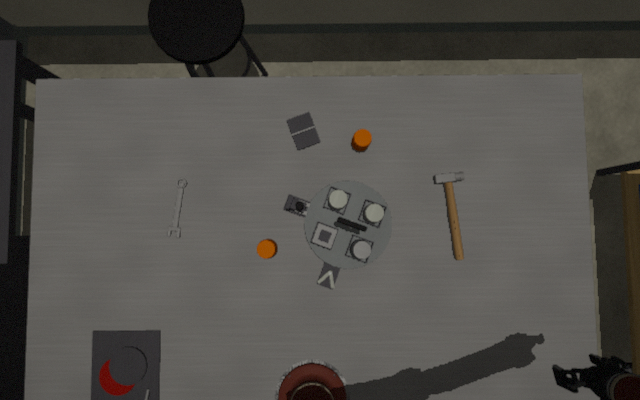

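View pics/side0.png

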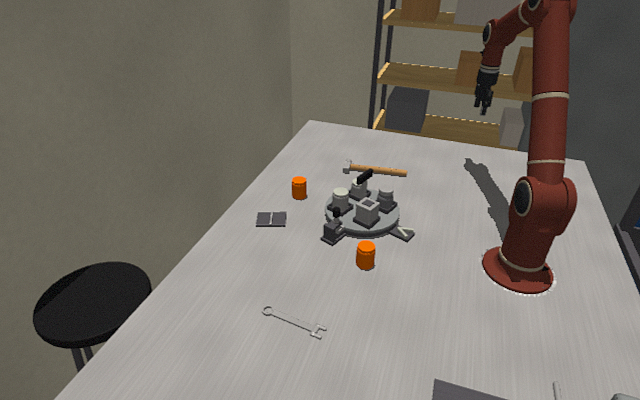

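The top view shows the carousel at about (350,224), the arrow at (328,275), the knob at (299,206) and the square tin at (324,236). The two orange cans at (266,249) and (362,140) are decoys. I'll enlarge it to confirm.

```bash
python3 - <<'E'
import cv2
a=cv2.imread("pics/top0.png")[170:295,255:405]
a=cv2.convertScaleAbs(a,alpha=1.5,beta=15)
cv2.imwrite("pics/c1.png",cv2.resize(a,None,fx=4.8,fy=4.8,interpolation=cv2.INTER_CUBIC)[:600,:])
a=cv2.imread("pics/side0.png")[160:260,290:430]
a=cv2.convertScaleAbs(a,alpha=1.5,beta=15)
cv2.imwrite("pics/c2.png",cv2.resize(a,None,fx=5,fy=5,interpolation=cv2.INTER_CUBIC))
E
```

```text
(no output)
```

View pics/c1.png

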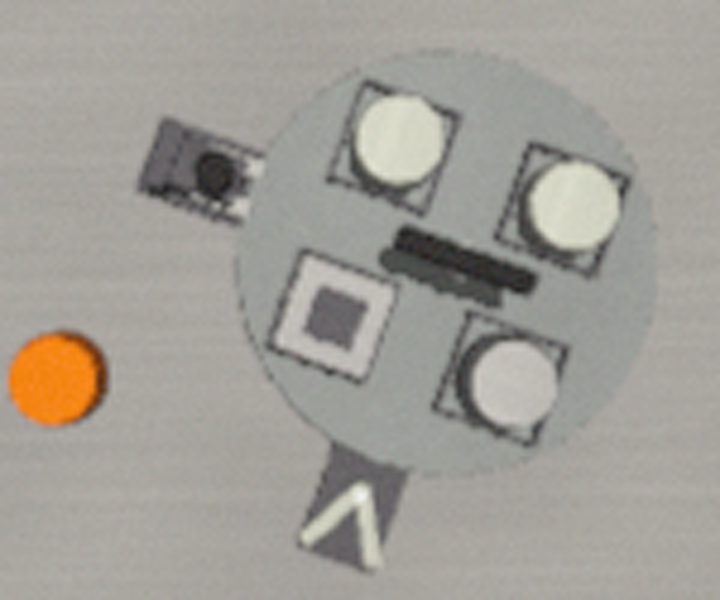

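View pics/c2.png

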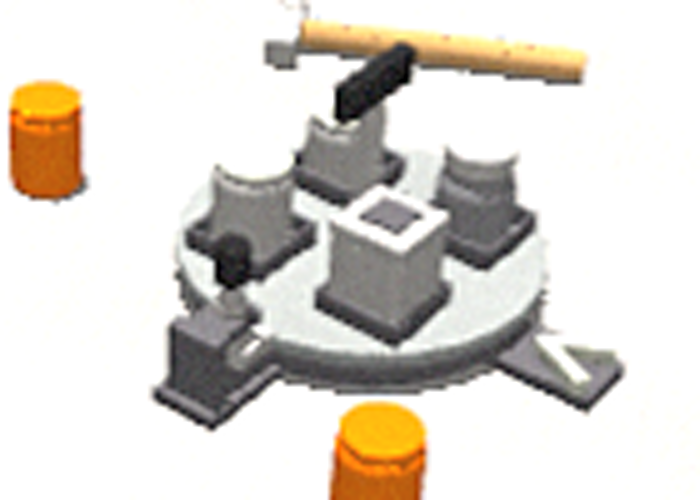

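The crops confirm it. The knob is in c1 at (215,174), on the bracket a quarter turn clockwise from the arrow tip at (362,490). The tin, the only square container, has its top at (334,316), about 45° clockwise from the front, so the carousel turns anticlockwise. The bar centre is at (466,260).

```bash
cat > h.py <<'E'
from station import *
import numpy as np, cv2
def quat(a): return np.array([np.cos(a/2),np.sin(a/2),0,0])   # tool down, tool x at yaw a
def ray(n,uv,z):
    c=camera_info(n); R=np.array(c["R"]); o=-R.T@np.array(c["t"])
    d=R.T@np.array([(uv[0]-c["cx"])/c["fx"],(uv[1]-c["cy"])/c["fy"],1]); return o+d*(z-o[2])/d[2]
T=lambda u,v:((u+.5)/4.8-.5+255,(v+.5)/4.8-.5+170)
S=lambda u,v:((u+.5)/5-.5+290,(v+.5)/5-.5+160)
E
python3 - <<'E'
from h import *
P={}
for k,n,uv,z in [("knob","top",T(215,174),.107),("knob s","side",S(234,262),.092),("bar","top",T(466,260),.174),("bar s","side",S(374,82),.160),
 ("tray","top",T(446.5,263),.034),("arrow","top",T(362,488),.021),("arrow s","side",S(545,338),.021),("tin","top",T(334,316),.107),("tin s","side",S(390,215),.107),
 ("barL","top",T(402,240),.174),("barR","top",T(530,281),.174)]:
    P[k]=ray(n,uv,z); print(k,P[k].round(4))
ax=P["bar"]
for k in("knob","arrow","tin"): d=(P[k]-ax)[:2]; print(k,np.hypot(*d).round(4),np.arctan2(d[1],d[0]).round(3))
d=P["barL"]-P["barR"]; print("bar ang",np.arctan2(d[1],d[0]))
for a in np.arange(-3,3.2,.4):
    f=lambda p,z:arm.ik([p[0],p[1],z],quat(a)); j=f(P["knob"],.146);k=f(P["bar"],.214)
    print(round(a,2),None if j is None else np.round(j,2),None if k is None else np.round(k,2))
E
```

```text
knob [0.5588 0.0295 0.107 ]
knob s [0.5619 0.0249 0.092 ]
bar [ 0.5075 -0.1093  0.174 ]
bar s [ 0.5085 -0.1105  0.16  ]
tray [ 0.5063 -0.1099  0.034 ]
arrow [ 0.3684 -0.0568  0.021 ]
arrow s [ 0.3688 -0.058   0.021 ]
tin [ 0.4762 -0.0386  0.107 ]
tin s [ 0.4766 -0.0388  0.107 ]
barL [ 0.5187 -0.0746  0.174 ]
barR [ 0.4957 -0.144   0.174 ]
knob 0.148 1.216
arrow 0.1486 2.781
tin 0.0773 1.988
bar ang 1.2516315986154907
-3.0 [ 0.36  0.8  -0.75  1.84  0.73  0.81  0.94] [ 0.66  0.64 -0.76  1.89  0.58  0.84  1.31]
-2.6 [ 0.54  0.98 -1.15  1.83  1.04  1.08  1.09] [ 0.84  0.8  -1.15  1.89  0.86  1.05  1.44]
-2.2 [ 0.54  0.98 -1.15  1.83  1.04  1.08  1.49] [ 0.84  0.8  -1.15  1.89  0.86  1.05  1.84]
-1.8 [ 0.54  0.98 -1.15  1.83  1.04  1.08  1.89] [-0.13  0.57  0.46  1.92 -0.36  0.74 -2.84]
-1.4 [-0.31  0.7   0.35  1.86 -0.38  0.65 -2.7 ] [-0.06  0.55  0.34  1.92 -0.27  0.72 -2.53]
-1.0 [-0.24  0.69  0.23  1.86 -0.25  0.62 -2.42] [ 0.02  0.54  0.22  1.91 -0.17  0.71 -2.23]
-0.6 [-0.17  0.68  0.12  1.85 -0.13  0.61 -2.14] [ 0.09  0.53  0.12  1.91 -0.09  0.71 -1.91]
-0.2 [-0.11  0.68  0.03  1.85 -0.04  0.61 -1.83] [ 0.16  0.53  0.02  1.91 -0.01  0.7  -1.59]
0.2 [-0.06  0.68 -0.05  1.85  0.06  0.61 -1.51] [ 0.22  0.53 -0.08  1.91  0.06  0.71 -1.26]
0.6 [-0.    0.68 -0.14  1.85  0.15  0.62 -1.2 ] [ 0.29  0.53 -0.18  1.9   0.14  0.72 -0.94]
1.0 [ 0.05  0.69 -0.22  1.85  0.24  0.63 -0.89] [ 0.36  0.54 -0.28  1.9   0.22  0.73 -0.62]
1.4 [ 0.11  0.7  -0.31  1.84  0.33  0.65 -0.57] [ 0.42  0.55 -0.37  1.9   0.29  0.74 -0.29]
1.8 [ 0.16  0.71 -0.4   1.84  0.42  0.67 -0.26] [ 0.48  0.57 -0.46  1.9   0.35  0.76  0.05]
2.2 [ 0.22  0.73 -0.49  1.84  0.51  0.7   0.06] [ 0.53  0.58 -0.55  1.9   0.42  0.78  0.38]
2.6 [ 0.27  0.75 -0.58  1.84  0.59  0.73  0.39] [ 0.59  0.6  -0.64  1.9   0.49  0.8   0.72]
3.0 [ 0.32  0.77 -0.68  1.84  0.68  0.78  0.71] [ 0.63  0.62 -0.71  1.89  0.54  0.83  1.06]
```

```bash
python3 - <<'E'
from h import *
k=[.5598,.030]
arm.movep([*k,.32],quat(1.214)); arm.move_gripper(.6,effort=80); arm.line_to([*k,.235])
p=arm.read_tool_pos();q=arm.read_eef_rot(); img=snapshot("wrist"); cv2.imwrite("pics/w1.png",img)
from scipy.spatial.transform import Rotation as Ro
c=camera_info("wrist"); M=np.eye(4);M[:3,:3]=Ro.from_quat(q).as_matrix();M[:3,3]=p
X=np.linalg.inv(M@c["T_tool_cam"])@np.array([*k,.107,1]); print(p,q,c["fx"]*X[0]/X[2]+c["cx"],c["fy"]*X[1]/X[2]+c["cy"],arm.read_time())
E
```

```text
[0.56038205 0.03026736 0.23568913] [8.21333500e-01 5.70447737e-01 7.64976034e-04 2.74892566e-04] 315.73983996991785 222.50392586488704 4.0
```

View pics/w1.png

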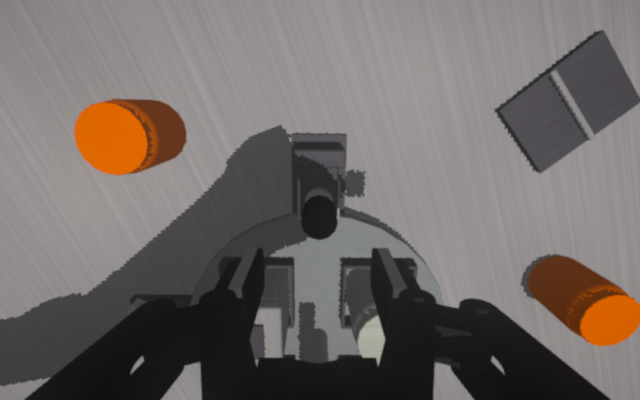

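The knob's top is at (319.5,220) in the wrist picture, against a prediction of (315.7,222.5), so the target shifts by about 2 mm. Now I grip the knob and lift it.

```bash
python3 - <<'E'
from h import *
k=[.5618,.030]
F=lambda s:print(s,np.round(arm.read_tool_pos(),4),np.round(arm.read_ft_force(),1),round(arm.read_opening(),3),np.round(arm.read_finger_force(),1),arm.read_time())
arm.line_to([*k,.148],velocity=.08); F("down")
arm.move_gripper(0.0,effort=80); F("grip")
for z in (.158,.168,.178,.181):
    arm.line_to([*k,z],velocity=.04); F(z)
arm.pause(.3); F("hold")
cv2.imwrite("pics/s2.png",snapshot("side"))
a=cv2.imread("pics/s2.png")[140:260,290:430]
cv2.imwrite("pics/c3.png",cv2.resize(cv2.convertScaleAbs(a,alpha=1.5,beta=15),None,fx=5,fy=5,interpolation=cv2.INTER_CUBIC))
E
```

```text
down [0.5622 0.0301 0.1485] [ 0.8  0.2 -0. ] 0.598 0.0 5.2417
grip [0.5618 0.0301 0.1485] [-0.9  0.3  3.9] 0.26 78.1 5.6083
0.158 [0.5618 0.0301 0.1583] [ 1.3  0.4 -2.5] 0.266 78.7 6.0083
0.168 [0.5618 0.0301 0.1687] [-0.4  0.4 -0.1] 0.263 79.2 6.4083
0.178 [0.5618 0.0299 0.1752] [  7.    1.6 -23.2] 0.257 85.4 6.8083
0.181 [0.5617 0.0298 0.1754] [ 10.6   3.4 -38.5] 0.258 83.8 7.0583
hold [0.5617 0.0298 0.1754] [ 11.3   4.1 -38.5] 0.257 83.9 7.3583
```

View pics/c3.png

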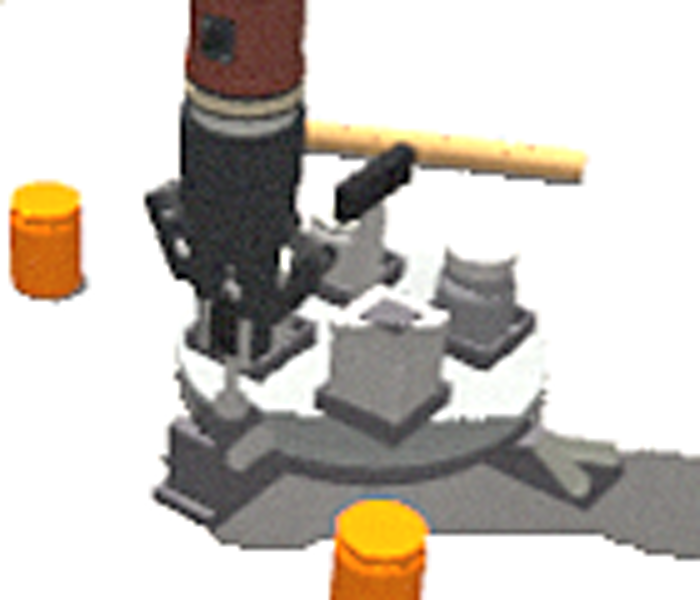

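The lift ended on the hard stop at z = 0.1754 with a 38 N pull, and the picture shows the bare pin standing under the knob. So the lock is fully up. Next I release it, go to the bar and turn.

```bash
python3 - <<'E'
from h import *
F=lambda s:print(s,np.round(arm.read_tool_pos(),4),np.round(arm.read_ft_force(),1),round(arm.read_opening(),3),np.round(arm.read_finger_force(),1),arm.read_time())
k=[.5618,.030]; b=[.508,-.110]; a0=1.25
arm.line_to([*k,.1757],velocity=.04); arm.move_gripper(.6); F("rel")
arm.line_to([*k,.30]); arm.movep([*b,.30],quat(a0))
arm.line_to([*b,.215],velocity=.1); F("down")
arm.move_gripper(0,effort=80); F("grip")
for i in range(1,9):
    arm.movep([*b,.215],quat(a0+.795*i/8)); 
    F(i); print(np.round(arm.read_wrist_torque(),2))
arm.pause(.3)
for n in("top","side"): cv2.imwrite(f"pics/{n}3.png",snapshot(n))
a=cv2.imread("pics/top3.png")[170:295,255:405]
cv2.imwrite("pics/c4.png",cv2.resize(cv2.convertScaleAbs(a,alpha=1.5,beta=15),None,fx=4.8,fy=4.8,interpolation=cv2.INTER_CUBIC))
a=cv2.imread("pics/side3.png")[160:260,290:430]
cv2.imwrite("pics/c5.png",cv2.resize(cv2.convertScaleAbs(a,alpha=1.5,beta=15),None,fx=5,fy=5,interpolation=cv2.INTER_CUBIC))
E
```

```text
rel [0.562  0.0299 0.1769] [0.6 0.5 0. ] 0.601 0.0 8.0833
down [ 0.5085 -0.1098  0.2155] [ 0.2 -0.8  0.4] 0.596 0.0 10.7083
grip [ 0.5081 -0.11    0.216 ] [-0.9  0.3  6.6] 0.171 78.2 11.15
1 [ 0.5081 -0.11    0.216 ] [-2.4  0.1  6.1] 0.17 78.4 11.4
[ 0.08  0.45 -0.09]
2 [ 0.508  -0.11    0.2159] [-1.3  0.1  6.4] 0.174 78.5 11.65
[ 0.06  0.39 -0.08]
3 [ 0.508  -0.11    0.2159] [-1.6  0.2  4.9] 0.172 78.5 11.9
[ 0.04  0.45 -0.03]
4 [ 0.508  -0.11    0.2159] [-3.  -0.5  5.9] 0.175 78.6 12.15
[ 0.11  0.39 -0.08]
5 [ 0.5079 -0.11    0.216 ] [-1.9 -0.3  6.4] 0.176 78.6 12.4
[ 0.03  0.44 -0.06]
6 [ 0.5079 -0.11    0.2159] [-2.4  0.6  7.1] 0.175 78.6 12.65
[ 0.03  0.5  -0.02]
7 [ 0.5079 -0.11    0.216 ] [-1.4  0.6  5.7] 0.175 78.6 12.9
[ 0.05  0.5  -0.02]
8 [ 0.5078 -0.11    0.2159] [-1.6 -0.2  5.8] 0.174 78.7 13.15
[ 0.02  0.51 -0.08]
```

View pics/c4.png

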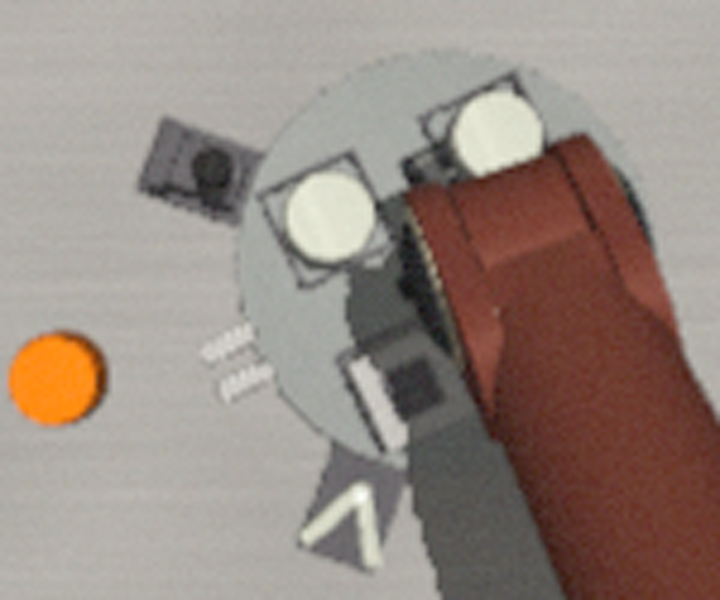

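View pics/c5.png

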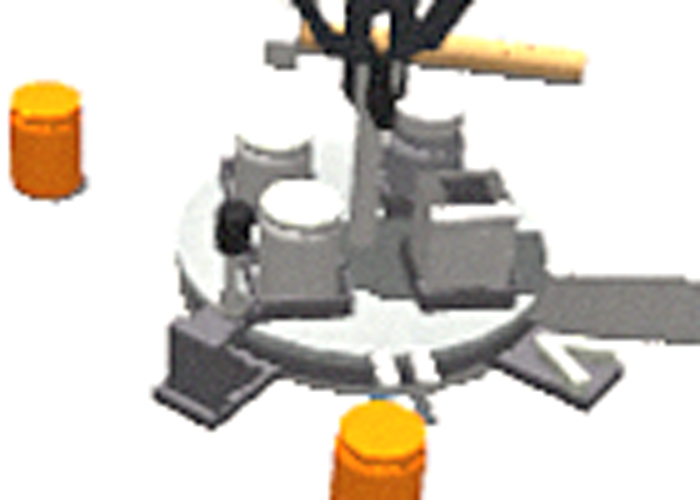

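The tin's dark lid is now at about (415,388) in the top crop and (471,189) in the side crop. The knob is still up. Next I compute the error.

```bash
python3 - <<'E'
from h import *
ax=np.array([.508,-.110]); th=2.785; f=ax+.078*np.array([np.cos(th),np.sin(th)])
for n,uv in(("top",T(415,388)),("side",S(471,189))):
    p=ray(n,uv,.107)[:2]; d=p-ax; print(n,p.round(4),f.round(4),np.hypot(*(p-f)).round(4),np.hypot(*d),np.arctan2(d[1],d[0])-th)
for j,uv in(("jarL0",(400,140)),("jarL1",(332,216)),("jarR0",(573,206)),("jarR1",(497,137))):
    d=ray("top",T(*uv),.107)[:2]-ax; print(j,np.hypot(*d),np.arctan2(d[1],d[0]))
# measured lid outline from top
a=cv2.convertScaleAbs(cv2.imread("pics/top3.png")[170:295,255:405],alpha=2.2,beta=20)[55:110,60:115]
b=cv2.convertScaleAbs(cv2.imread("pics/side3.png")[160:260,290:430],alpha=1.1)[25:70,75:115]
cv2.imwrite("pics/c6.png",np.hstack([cv2.resize(a,(400,400),interpolation=cv2.INTER_CUBIC),cv2.resize(b,(356,400),interpolation=cv2.INTER_CUBIC)]))
E
```

```text
top [ 0.4344 -0.0848] [ 0.4349 -0.0828] 0.0021 0.07775814011135614 0.027136816960546373
side [ 0.4332 -0.0867] [ 0.4349 -0.0828] 0.0043 0.07834968480526476 0.0547311268814612
jarL0 0.07659138271833628 0.4298752359688724
jarL1 0.07640421274439445 1.2253841082034103
jarR0 0.07432818100650612 -1.1498006679243042
jarR1 0.07495140506548184 -0.3322911201998509
```

View pics/c6.png

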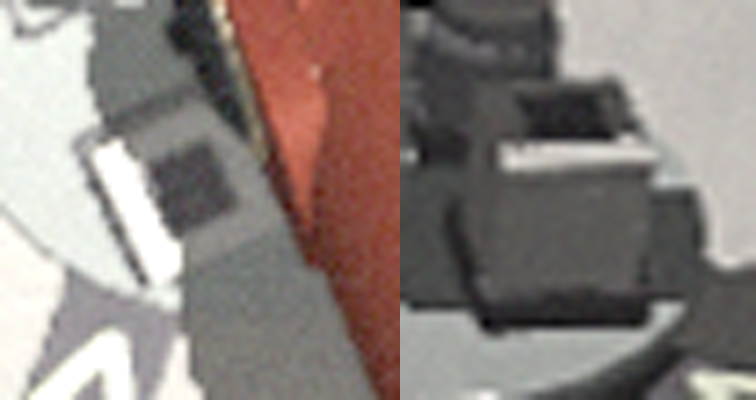

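The tin is 2 to 4 mm from the front spot, against a limit of 12 mm. The grip is firm and the arm is at rest, so I hand in.

```bash
python3 - <<'E'
from h import *
print(arm.read_finger_force(),np.abs(arm.read_dq()).max(),arm.read_time())
print(ticket.finish_job())
E
```

```text
78.65190982818604 0.001999730215941325 13.55
the job is handed in; nothing more can be done
None
```

I pulled the locking knob up to its stop, then turned the carousel until the square tin stood about 2–4 mm from the front spot (limit 12 mm); I handed the job in with the bar still gripped at about 79 N.

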